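# Park the dressing stick in its bay, round the post

## Robot

A 6-joint arm with a two-finger parallel gripper is mounted at the origin on a cart in front of the work surface, level with it; the furniture and walls round the work are solid. World frame = base frame: x ahead of the robot, y to its left, z up, the work surface at z = 0. Lengths are in m, angles in rad, forces in N, time in s.
With the tool pointing down it reaches from about 0.225 to 0.875 m from the base axis. Payload 3.4 kg.
Tool frame: the origin (TCP) lies between the finger pads; the fingertips stand 19 mm ahead of it and the grasp point (between the pads) is the TCP; z points along the fingers, y is the line along which they close (so a half turn about z gives the same grasp; the last joint's range is limited). The gripper opens to 85 mm and grips with 20 to 120 N. Pads are 22 mm wide; open, the fingers measure 114 mm over their backs; the gripper's body (76 mm by 85 mm) begins 54 mm behind the grasp point. The pads swing forward as they close: fully open they stand 13 mm farther back than shut.
Start: joints at [1.125, 0.276, 1.505, -0, 1.361, -0.121], TCP at [0.184, 0.545, 0.25] pointing down, gripper open.
Joint ranges: [-2.89, 2.89], [-0.75, 2.08], [0.22, 2.7], [-1.18, 4.32], [0.11, 2.71], [-2.7, 2.7]. Speed limits (rad/s): [2.57, 2.57, 3.14, 3.14, 3.14, 3.14].

## Interface

Orientations are given as a unit quaternion [w, x, y, z].
In Python, from rig import get_state, imaging, ticket gives the robot as it stands. The module is installed in compiled form; this text tells all that it offers.
- The arm moves only by the shell command python3 -m inch 'ROWS' [FORCE]. ROWS is JSON, a list of rows, each an object with "claw": the opening, from -1 (shut) to 1 (fully open); "travel": the shift along the world's x, y, z in units of 200 mm (1.0 is 200 mm), a list of three; "turn": the turn about the world's z in units of 180 degrees (1.0 is 180 degrees). A call has 1 to 5 rows; each row is the pose to reach, as a shift and turn from the pose commanded when the call began, turning the shorter way round; what a row does not reach only later rows make up. A row lasts 1/10 s, in which the tool goes at most 50 mm and 8.59 degrees, less where a joint would pass 70% of its speed; a pose out of reach is approached as far as the arm can. A call with a number of a shift or a turn outside -1 to 1 is refused whole. A call with a gripper value outside its range is refused whole. The fingers move at their own pace and stop on an object; FORCE is the grip in N (left out, the last holds). Time passes only in rows, so rows that repeat a pose let the fingers close. It gives the time, the measured TCP pose, the force, the opening and the grip force at its end, in the units of the state.
- get_state(): the state, without advancing time (a new reading comes with each control period).
- imaging.get_image(name): name is "side" or "top"; returns the picture (400x640x3 uint8, red, green, blue); there is no depth.
- imaging.camera_params(name): a dict with "camera_matrix" (3x3 intrinsics, pixels), "cam_to_world" (4x4, takes a point from camera to world coordinates). Camera axes: x right, y down, z forward; pixel columns grow to the right and rows downward; lengths in m; the calibration is good to about 2 mm. A picture is of the moment at which its call begins. camera_params takes no time and is no camera call.
- ticket.sign_off(): hands the job in; it is judged then, once.
The state is a dict: "clock": time; "qpos": joint angles; "qd": joint speeds; "effort": joint torques, N m; "position": TCP position; "ee_rot": TCP orientation; "contact_force": force on the tool from outside, world axes, zero at the start; "moment": the same for the moment, N m; "width": finger opening in m; "gripper_force": force on a finger pad.
Only numpy, scipy, OpenCV 4.12 (cv2) and the standard library are available. Lean on these libraries where they do the work, as an engineer would, in place of code of your own. Each camera call takes 0.05 s, during which the arm holds its last target. There are 200 camera calls.

## Task

Push the long grey dressing stick with the fingertips, at one end and then the other as needed, so that it swings past the steel post and slides lengthways between the two aluminium rails of its bay, fully home against the end stop. It must stay flat on the bench all the time: do not lift or tip it. Leave the tin, the loupe and the dop stick beside the bay where they are.

Things in the scene. Friction and masses are not known exactly. Their poses are not given: they have to be found in the camera images.
- stick_center (a point): Centre (12.5 mm above the bench) of the dressing stick, a loose grey square bar of abrasive stone, 150 x 25 x 25 mm, 0.15 to 0.3 kg. Its x axis runs along its length, z is up. The ends are alike, either may go in first. It starts flat and crosswise in front of the post, on the side away from the bay, about 140 mm from the mouth.
- dock: The bay, fixed: two aluminium rails 10 mm thick, 22 mm high, joined by an end stop; no floor plate. Origin: middle of the mouth, on the bench; x into the bay, y across, z up. Rails' inner faces at y = +-30 mm, end stop's at x = 140 mm: a stick that is home has 10 mm outside the mouth. From x = 5 mm forward the rails flare outward at 40 deg to rounded tips at x = -9, y = +-47 mm.
- post: Fixed round steel post, 24 mm in diameter, 40 mm high, standing on the bench about 65 mm in front of the mouth and nearly on the bay's middle line, so that the stick has no room to go straight in, only at a slant, on either side of the post. Origin on its axis at the bench surface.
- polish_tin: Flat round tin, 62 mm in diameter, 22 mm high, standing beside the bay on its -y side near the mouth. Bystander. Origin at the centre of its underside.
- dop_stick: Thin wooden dop stick with a stone at its tip, 122 mm long, 18 mm thick, lying beside the bay on its -y side, behind the tin. Bystander. Origin at the centre of its underside, long axis y.
- loupe: Small folded black loupe, 46 x 32 x 15 mm, lying beside the bay on its +y side near the mouth. Bystander. Origin at the centre of its underside.

How it is judged:
By the outcome, as a careful person would: the job done as asked, in the order asked, and still so for the second after the job is handed in, with the robot touching nothing.
It also fails if it takes over 72 s, if anything falls off the work surface, if the arm or the gripper's body presses on something with over 40 N, if the wrist force passes 120 N, or if a joint passes its speed limit or range.

## Working session

There is one attempt and no reset: what is moved stays moved. The work goes in short steps, Python scripts to look and compute and a shell command to move; the robot and the scene stay as the last step left them, time stands still between calls to the robot, and variables do not carry over. Pictures are saved under pics/ and viewed, at most 12 in all, crops included, and the job is handed in when it is done.

```bash
mkdir -p pics
python3 - <<'E'
from rig import get_state, imaging
import cv2
for n in ("top","side"):
    im=imaging.get_image(n); cv2.imwrite(f"pics/{n}0.png",im[:,:,::-1])
    p=imaging.camera_params(n); print(n,p["camera_matrix"],p["cam_to_world"])
s=get_state(); print(s["clock"],s["position"],s["ee_rot"],s["width"])
E
```

```text
top [[494.2027366    0.         323.09529399]
 [  0.         494.2027366  198.61506246]
 [  0.           0.           1.        ]] [[-1.48681957e-04 -9.94269484e-01  1.06902625e-01  4.02895665e-01]
 [-9.99628458e-01  3.06158147e-03  2.70845577e-02 -4.07787775e-01]
 [-2.72566403e-02 -1.06858879e-01 -9.93900526e-01  8.80084960e-01]
 [ 0.00000000e+00  0.00000000e+00  0.00000000e+00  1.00000000e+00]]
side [[439.23189815   0.         326.19995637]
 [  0.         439.23189815 195.27562644]
 [  0.           0.           1.        ]] [[-0.81878226 -0.22518433  0.52809812  0.03832463]
 [-0.57372679  0.35429271 -0.73845396  0.2194018 ]
 [-0.02081306 -0.90761704 -0.41928287  0.41527596]
 [ 0.          0.          0.          1.        ]]
0.1 [0.1832998  0.54450598 0.24950021] [-2.50280160e-04  1.61686278e-01  9.86841826e-01 -8.33808229e-04] 0.08538095577174928
```

View pics/top0.png

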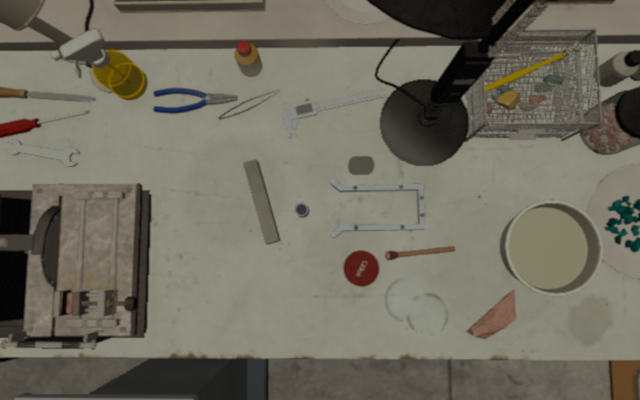

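View pics/side0.png

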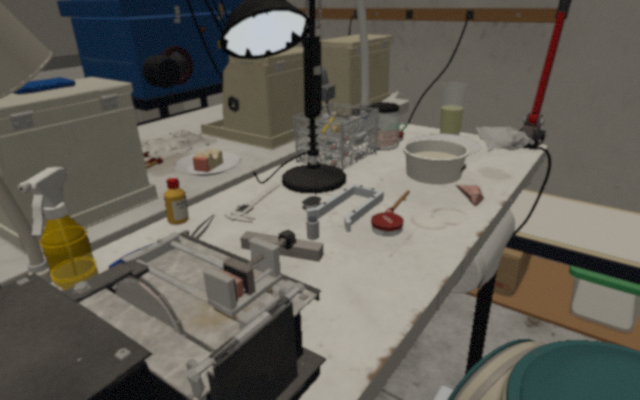

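Run:
```python
import cv2
im=cv2.imread("pics/top0.png")[140:300,230:440]
cv2.imwrite("pics/crop0.png",cv2.resize(im,None,fx=3.75,fy=3.75,interpolation=cv2.INTER_CUBIC))
hsv=cv2.cvtColor(im,cv2.COLOR_BGR2HSV)
for (u,v) in [(262,200),(262,220),(250,163),(285,200),(230,200),(302,210),(361,165),(380,187)]: print((u,v),cv2.imread("pics/top0.png")[v,u])
```

```text
(262, 200) [ 87 101 104]
(262, 220) [ 89 102 105]
(250, 163) [79 92 95]
(285, 200) [122 138 139]
(230, 200) [120 136 138]
(302, 210) [58 51 48]
(361, 165) [69 79 80]
(380, 187) [132 138 132]
```

View pics/crop0.png

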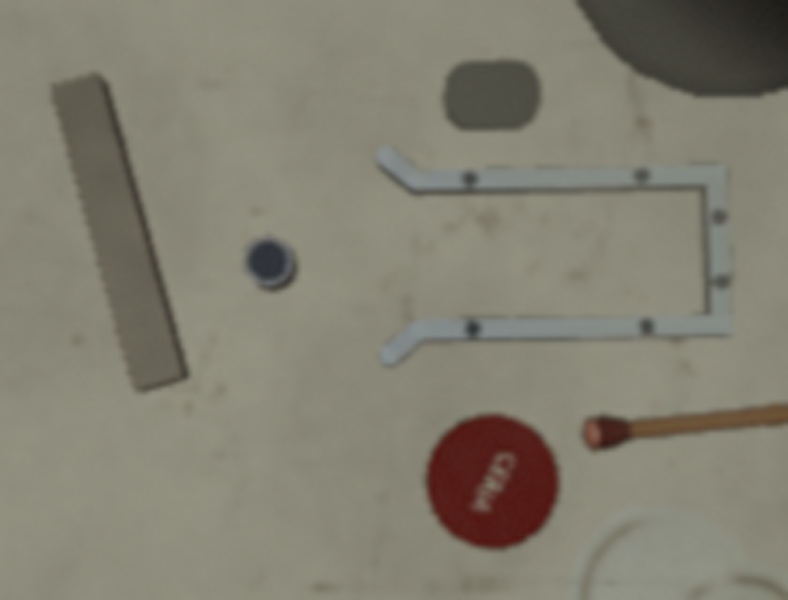

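```bash
cat > h.py <<'E'
import numpy as np, cv2
from rig import get_state, imaging
P=imaging.camera_params("top"); K=P["camera_matrix"]; T=P["cam_to_world"]
def ray(px,z):
    d=T[:3,:3]@np.linalg.solve(K,[*px,1.]); o=T[:3,3]
    return (o+d*(z-o[2])/d[2])[:2]
c=lambda x,y,z: ray((230+(x+.5)/3.75-.5,140+(y+.5)/3.75-.5),z)
endm=(c(707,187,.022)+c(708,315,.022))/2
ax=(c(703,187,.022)+c(708,314,.022)-c(420,192,.022)-c(420,318,.022)); ax/=np.linalg.norm(ax)
O=endm-.14*ax; ay=np.array([-ax[1],ax[0]])
D=lambda p: np.round(1000*np.array([(p-O)@ax,(p-O)@ay]),1)   # world->dock mm
W=lambda q: O+(ax*q[0]+ay*q[1])/1000
def stick(name=None):
    im=imaging.get_image("top")[:,:,::-1].copy()
    if name: cv2.imwrite("pics/%s.png"%name,cv2.resize(im[120:320,200:440],None,fx=2.5,fy=2.5,interpolation=cv2.INTER_CUBIC))
    r=get_state(); print("t",round(r["clock"],2),"tcp dock",D(r["position"][:2]),"z",round(r["position"][2],4),"F",np.round(r["contact_force"],1))
    b,g,rr=[im[:,:,i].astype(int) for i in range(3)]
    m=((rr-b>8)&(rr-b<30)&(rr>70)&(rr<119)&(abs(rr-g)<8)).astype(np.uint8); m[:,430:]=0; m[:150]=0; m[300:]=0; m[:,:180]=0
    m[:178,345:378]=0
    m=cv2.morphologyEx(m,cv2.MORPH_OPEN,np.ones((3,3)))
    n,l,st,_=cv2.connectedComponentsWithStats(m); 
    for i in range(1,n):
        if st[i,4]<150: continue
        q=np.array([ray(p,.025) for p in cv2.boxPoints(cv2.minAreaRect(np.argwhere(l==i)[:,::-1].astype(np.float32)))])
        e=q[1]-q[0],q[2]-q[1]; L=max(e,key=np.linalg.norm); a=np.degrees(np.arctan2(L@ay,L@ax))
        print("stick" ,"c",D(q.mean(0)),"ang",round((a+90)%180-90,1),"dims",[round(1000*np.linalg.norm(x)) for x in e],"corners",[D(x).tolist() for x in q])
E
python3 - <<'E'
from h import *
print("O",O,"ax",ax,"ay",ay,"width",D(c(560,190,.022)),D(c(560,316,.022)))
print("post",D(c(269,261,.04)),"tin",D(c(492,481,.022)),"loupe",D(c(492,95,.015)))
print([D(c(x,y,.025)) for x,y in[(52,85),(100,73),(187,375),(138,390)]])
stick()
E
```

```text
O [ 0.47905984 -0.40963756] ax [ 0.01326787 -0.99991198] ay [0.99991198 0.01326787] width [72.7 29.5] [ 71.2 -29.2]
post [-61.9  -3.1] tin [  38.2 -104.3] loupe [42.4 76. ]
[array([-164.4,   82.8]), array([-141.8,   88.1]), array([-101.3,  -54. ]), array([-124. ,  -60.6])]
t 0.15 tcp dock [-958.1 -283. ] z 0.2496 F [-0.5 -0.4  0.4]
stick c [-132.3   13.6] ang -74.7 dims [28, 151] corners [[-166.1, 82.9], [-138.8, 90.1], [-98.8, -55.8], [-125.6, -62.8]]
```

```bash
python3 -m inch '[{"claw":-1,"travel":[0.05,-0.2,0.1],"turn":0.02},{"claw":-1,"travel":[0.1,-0.4,0.2],"turn":0.04},{"claw":-1,"travel":[0.15,-0.6,0.3],"turn":0.06},{"claw":-1,"travel":[0.2,-0.8,0.4],"turn":0.08},{"claw":-1,"travel":[0.25,-1,0.4],"turn":0.103}]' 40
python3 -m inch '[{"claw":-1,"travel":[0.05,-0.23,0],"turn":0},{"claw":-1,"travel":[0.1,-0.46,0],"turn":0},{"claw":-1,"travel":[0.15,-0.69,0],"turn":0},{"claw":-1,"travel":[0.2,-0.92,0],"turn":0}]'
python3 -m inch '[{"claw":-1,"travel":[0.05,-0.23,0],"turn":0},{"claw":-1,"travel":[0.1,-0.46,0],"turn":0},{"claw":-1,"travel":[0.15,-0.69,0],"turn":0},{"claw":-1,"travel":[0.2,-0.92,0],"turn":0}]'
python3 - <<'E'
from h import *
stick(); print(get_state()["ee_rot"],get_state()["width"],get_state()["position"],W((-110,-95)))
E
```

```text
clock: 0.65
position: [0.2345, 0.3444, 0.3327]
ee_rot: [0.002, -0.001, 1.0, 0.002]
contact_force: [0.9, 0.1, -0.4]
width: 0.0124
gripper_force: 0.0
clock: 1.05
position: [0.2731, 0.1593, 0.3303]
ee_rot: [0.0, -0.0, 1.0, 0.0]
contact_force: [1.4, 0.6, 0.4]
width: -0.0
gripper_force: 0.0
clock: 1.45
position: [0.3131, -0.0248, 0.3305]
ee_rot: [0.001, 0.001, 1.0, 0.0]
contact_force: [1.6, 0.5, 0.4]
width: -0.0002
gripper_force: 0.0
t 1.5 tcp dock [-378.6 -159. ] z 0.3303 F [ 0.8 -5.3  1.6]
stick c [-132.3   13.6] ang -74.6 dims [28, 151] corners [[-166.2, 82.9], [-138.9, 90.1], [-98.6, -55.7], [-125.4, -62.8]]
[ 5.90166826e-04  5.87661939e-03  9.99972865e-01 -4.40307604e-03] 6.0084454852870845e-05 [ 0.31504187 -0.03316431  0.33034649] [ 0.38260874 -0.30090769]
```

```bash
python3 -m inch '[{"claw":-1,"travel":[0.06,-0.23,0],"turn":0},{"claw":-1,"travel":[0.12,-0.46,0],"turn":0},{"claw":-1,"travel":[0.18,-0.69,0],"turn":0},{"claw":-1,"travel":[0.24,-0.92,0],"turn":0}]'
python3 -m inch '[{"claw":-1,"travel":[0.06,-0.23,0],"turn":0},{"claw":-1,"travel":[0.1,-0.4,-0.1],"turn":0},{"claw":-1,"travel":[0.1,-0.4,-0.3],"turn":0},{"claw":-1,"travel":[0.1,-0.4,-0.5],"turn":0},{"claw":-1,"travel":[0.1,-0.4,-0.7],"turn":0}]'
python3 -m inch '[{"claw":-1,"travel":[0,0,-0.2],"turn":0},{"claw":-1,"travel":[0,0,-0.4],"turn":0},{"claw":-1,"travel":[0,0,-0.5],"turn":0},{"claw":-1,"travel":[0,0,-0.6],"turn":0},{"claw":-1,"travel":[0,0,-0.6],"turn":0}]'
python3 - <<'E'
from h import *
stick("a1"); print(get_state()["position"])
E
```

```text
clock: 1.9
position: [0.3615, -0.2087, 0.3302]
ee_rot: [0.0, 0.001, 1.0, 0.0]
contact_force: [0.6, 0.3, 0.5]
width: -0.0001
gripper_force: 0.0
clock: 2.4
position: [0.3815, -0.287, 0.1887]
ee_rot: [-0.0, 0.001, 1.0, 0.0]
contact_force: [1.1, 0.1, -0.7]
width: -0.0
gripper_force: 0.0
clock: 2.9
position: [0.38, -0.2851, 0.0678]
ee_rot: [-0.002, 0.001, 1.0, 0.002]
contact_force: [0.7, 0.5, -0.0]
width: 0.0003
gripper_force: 0.0
t 2.95 tcp dock [-124.9  -96.5] z 0.0693 F [ 0.  -0.5  0.1]
stick c [126.7  91.4] ang -10.8 dims [17, 48] corners [[101.7, 87.7], [104.8, 104.0], [151.8, 95.1], [148.5, 78.8]]
stick c [-132.5   13.6] ang -74.7 dims [28, 151] corners [[-165.9, 82.7], [-139.2, 89.7], [-99.3, -55.7], [-125.5, -62.5]]
[ 0.38088117 -0.28602088  0.06931191]
```

View pics/a1.png

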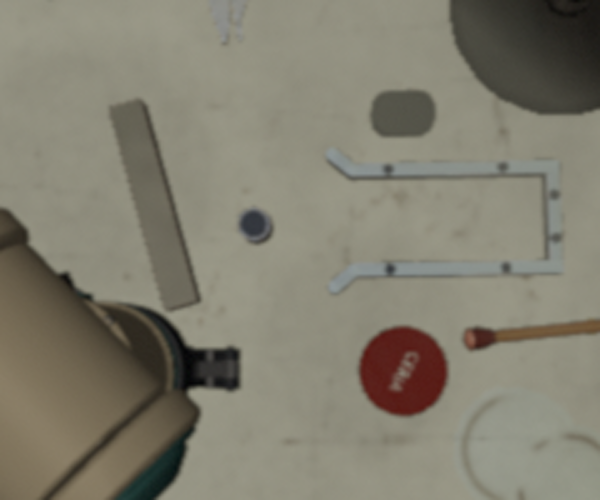

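Run:
```python
from h import *
im=imaging.get_image("side")[:,:,::-1]
P=imaging.camera_params("side");Tw=np.linalg.inv(P["cam_to_world"])
for p in [(.381,-.286,.05),(.381,-.286,.15)]:
    q=P["camera_matrix"]@(Tw@[*p,1])[:3]; print(q[:2]/q[2])
cv2.imwrite("pics/s1.png",cv2.resize(im[130:330,180:420],None,fx=2.5,fy=2.5))
```

```text
[336.74927098 242.03773538]
[336.04014016 185.07300225]
```

View pics/s1.png

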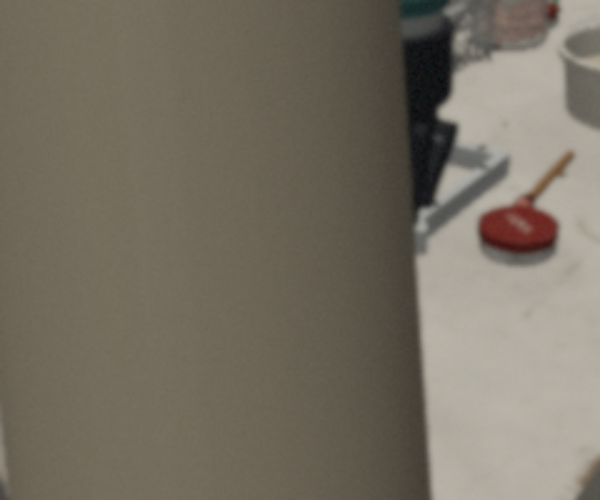

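```bash
python3 -m inch '[{"claw":-1,"travel":[0,-0.085,-0.1],"turn":0},{"claw":-1,"travel":[0,-0.085,-0.215],"turn":0},{"claw":-1,"travel":[0.06,-0.085,-0.215],"turn":0},{"claw":-1,"travel":[0.12,-0.085,-0.215],"turn":0},{"claw":-1,"travel":[0.16,-0.085,-0.215],"turn":0}]'
python3 -m inch '[{"claw":-1,"travel":[0.04,0,0],"turn":0},{"claw":-1,"travel":[0.08,0,0],"turn":0},{"claw":-1,"travel":[0.12,0,0],"turn":0},{"claw":-1,"travel":[0.16,0,0],"turn":0},{"claw":-1,"travel":[0.16,0,0],"turn":0}]'
python3 - <<'E'
from h import *
stick("a2")
E
```

```text
clock: 3.5
position: [0.416, -0.305, 0.029]
ee_rot: [0.001, 0.0, 1.0, -0.001]
contact_force: [-0.4, 0.1, -0.4]
width: 0.0001
gripper_force: 0.3
clock: 4.0
position: [0.4471, -0.3044, 0.0275]
ee_rot: [0.001, 0.0, 1.0, -0.0]
contact_force: [-0.1, -0.1, 0.3]
width: -0.0002
gripper_force: 0.0
t 4.05 tcp dock [-106.   -31.3] z 0.0273 F [ 0.3 -0.1 -0.8]
stick c [-153.7   75.5] ang -67.1 dims [30, 72] corners [[-181.4, 102.8], [-154.0, 114.2], [-126.0, 48.0], [-153.2, 36.8]]
stick c [125.2  92.2] ang -18.2 dims [15, 45] corners [[101.5, 91.9], [106.2, 106.5], [149.0, 92.5], [144.2, 78.0]]
```

```bash
python3 -m inch '[{"claw":-1,"travel":[0.04,0,0],"turn":0},{"claw":-1,"travel":[0.08,0,0],"turn":0},{"claw":-1,"travel":[0.12,0,0],"turn":0},{"claw":-1,"travel":[0.15,0,0],"turn":0},{"claw":-1,"travel":[0.15,0,0],"turn":0}]'
python3 - <<'E'
from h import *
stick("a3")
E
```

```text
clock: 4.55
position: [0.4769, -0.3043, 0.0274]
ee_rot: [0.001, 0.0, 1.0, -0.0]
contact_force: [-0.0, 0.2, -0.3]
width: -0.0001
gripper_force: 0.0
t 4.6 tcp dock [-105.6   -1.5] z 0.0273 F [ 0.5  1.3 -0.9]
stick c [127.   92.1] ang -13.9 dims [17, 48] corners [[101.5, 89.6], [105.6, 106.1], [152.5, 94.5], [148.3, 78.0]]
```

View pics/a3.png

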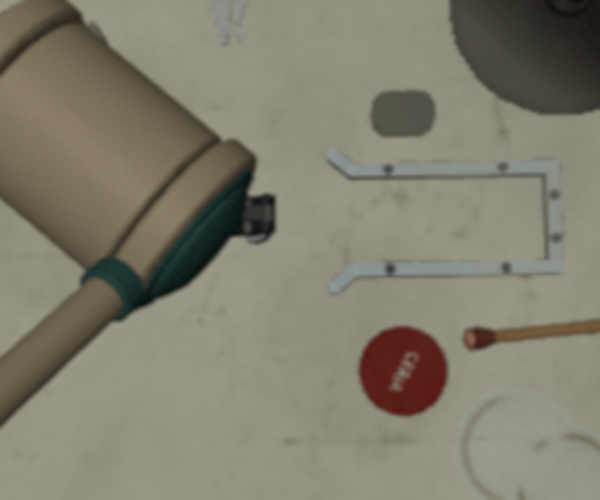

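```bash
python3 -m inch '[{"claw":-1,"travel":[-0.15,0,0],"turn":0},{"claw":-1,"travel":[-0.35,0.05,0],"turn":0},{"claw":-1,"travel":[-0.5,0.1,0],"turn":0},{"claw":-1,"travel":[-0.5,0.1,0],"turn":0}]'
python3 - <<'E'
from h import *
stick()
E
```

```text
clock: 5.0
position: [0.3703, -0.2803, 0.0268]
ee_rot: [-0.003, 0.001, 1.0, 0.003]
contact_force: [-0.0, 1.0, 0.4]
width: -0.0
gripper_force: 0.0
t 5.05 tcp dock [-128.4 -104.1] z 0.0273 F [ 0.1 -0.2 -0.7]
stick c [-141.    60.7] ang -60.1 dims [26, 116] corners [[-181.2, 104.2], [-158.5, 117.3], [-100.9, 17.1], [-123.3, 4.3]]
stick c [125.5  92.8] ang -20.0 dims [15, 45] corners [[101.7, 93.4], [106.8, 107.7], [149.3, 92.3], [144.1, 78.0]]
```

```bash
sed -i 's/m\[:150\]=0/m[:115]=0/; s/m\[:,430:\]=0/m[:,430:]=0; m[:160,375:]=0/' h.py
python3 -m inch '[{"claw":-1,"travel":[0.1,0.15,0],"turn":0},{"claw":-1,"travel":[0.3,0.21,0],"turn":0},{"claw":-1,"travel":[0.5,0.21,0],"turn":0},{"claw":-1,"travel":[0.52,0.21,0],"turn":0}]'
python3 -m inch '[{"claw":-1,"travel":[0.04,-0.06,0],"turn":0},{"claw":-1,"travel":[0.08,-0.12,0],"turn":0},{"claw":-1,"travel":[0.12,-0.18,0],"turn":0},{"claw":-1,"travel":[0.16,-0.24,0],"turn":0},{"claw":-1,"travel":[0.18,-0.29,0],"turn":0}]'
python3 -m inch '[{"claw":-1,"travel":[0,0,0],"turn":0},{"claw":-1,"travel":[-0.1,0.15,0],"turn":0},{"claw":-1,"travel":[-0.3,0.15,0],"turn":0},{"claw":-1,"travel":[-0.5,0.15,0],"turn":0},{"claw":-1,"travel":[-0.6,0.15,0],"turn":0}]'
python3 - <<'E'
from h import *
stick()
E
```

```text
clock: 5.45
position: [0.4867, -0.2437, 0.0283]
ee_rot: [0.004, -0.001, 1.0, -0.002]
contact_force: [-0.3, 0.5, -0.1]
width: -0.0001
gripper_force: 0.0
clock: 5.95
position: [0.5161, -0.302, 0.0273]
ee_rot: [0.0, 0.001, 1.0, -0.0]
contact_force: [-0.1, 0.5, -1.0]
width: -0.0002
gripper_force: 0.2
clock: 6.45
position: [0.3915, -0.2679, 0.027]
ee_rot: [-0.002, 0.001, 1.0, 0.001]
contact_force: [-0.0, -0.6, -0.0]
width: 0.0001
gripper_force: 0.0
t 6.5 tcp dock [-143.6  -88. ] z 0.0269 F [-2.6  1.4 -0.2]
stick c [-132.3   85.5] ang -33.1 dims [27, 149] corners [[-201.7, 114.5], [-187.5, 137.5], [-62.9, 56.2], [-77.2, 33.8]]
```

```bash
python3 -m inch '[{"claw":-1,"travel":[0,0,0.15],"turn":-0.045},{"claw":-1,"travel":[0.1,0.1,0.3],"turn":-0.09},{"claw":-1,"travel":[0.32,0.2,0.3],"turn":-0.135},{"claw":-1,"travel":[0.54,0.3,0.3],"turn":-0.18},{"claw":-1,"travel":[0.77,0.35,0.3],"turn":-0.183}]'
python3 -m inch '[{"claw":-1,"travel":[0.22,0,0],"turn":0},{"claw":-1,"travel":[0.36,0,0],"turn":0},{"claw":-1,"travel":[0.36,0,-0.15],"turn":0},{"claw":-1,"travel":[0.36,0,-0.3],"turn":0},{"claw":-1,"travel":[0.36,0,-0.3],"turn":0}]'
python3 - <<'E'
from h import *
stick("a4")
E
```

```text
clock: 7.0
position: [0.5506, -0.1983, 0.0881]
ee_rot: [0.0, 0.285, 0.958, 0.0]
contact_force: [0.7, -0.0, 0.5]
width: -0.0002
gripper_force: 0.0
clock: 7.5
position: [0.6185, -0.1983, 0.0231]
ee_rot: [-0.005, 0.284, 0.959, 0.001]
contact_force: [-0.3, 0.8, -0.1]
width: 0.0002
gripper_force: 0.0
t 7.55 tcp dock [-208.7  143.7] z 0.0254 F [ 0.3 -0.5  0.1]
stick c [-132.6   85.8] ang -33.1 dims [27, 150] corners [[-202.3, 115.0], [-188.1, 138.1], [-62.8, 56.4], [-77.2, 33.8]]
```

View pics/a4.png

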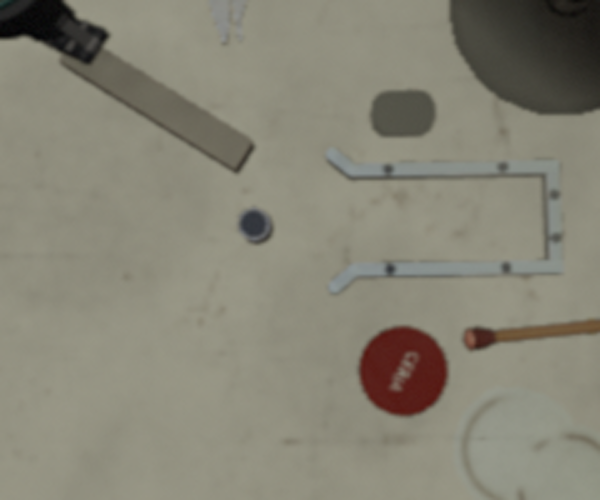

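```bash
python3 -m inch '[{"claw":-1,"travel":[-0.037,0.025,0],"turn":0},{"claw":-1,"travel":[-0.064,-0.017,0],"turn":0},{"claw":-1,"travel":[-0.09,-0.06,0],"turn":0},{"claw":-1,"travel":[-0.117,-0.1,0],"turn":0},{"claw":-1,"travel":[-0.143,-0.14,0],"turn":0}]'
python3 - <<'E'
from h import *
stick()
E
```

```text
clock: 8.05
position: [0.5929, -0.2292, 0.0283]
ee_rot: [0.001, 0.284, 0.959, -0.0]
contact_force: [0.7, 0.6, 1.4]
width: 0.0001
gripper_force: 0.7
t 8.1 tcp dock [-177.6  115.1] z 0.028 F [-1.2 -0.4  0. ]
stick c [-92.1  59.4] ang -33.6 dims [26, 123] corners [[-150.4, 82.3], [-136.3, 104.4], [-33.9, 36.4], [-48.0, 14.7]]
```

```bash
python3 -m inch '[{"claw":-1,"travel":[-0.033,-0.05,0],"turn":0},{"claw":-1,"travel":[-0.066,-0.1,0],"turn":0},{"claw":-1,"travel":[-0.1,-0.15,0],"turn":0},{"claw":-1,"travel":[-0.133,-0.2,0],"turn":0},{"claw":-1,"travel":[-0.166,-0.25,0],"turn":0}]'
python3 - <<'E'
from h import *
stick("a5")
E
```

```text
clock: 8.6
position: [0.559, -0.2789, 0.0273]
ee_rot: [-0.0, 0.284, 0.959, 0.0]
contact_force: [0.4, 0.2, 1.0]
width: -0.0
gripper_force: 0.7
t 8.65 tcp dock [-128.    80.6] z 0.0272 F [-1.1 -1.3 -0.3]
stick c [-41.5  24.5] ang -33.6 dims [26, 115] corners [[-96.7, 45.4], [-82.6, 67.3], [13.6, 3.4], [-0.5, -18.1]]
```

View pics/a5.png

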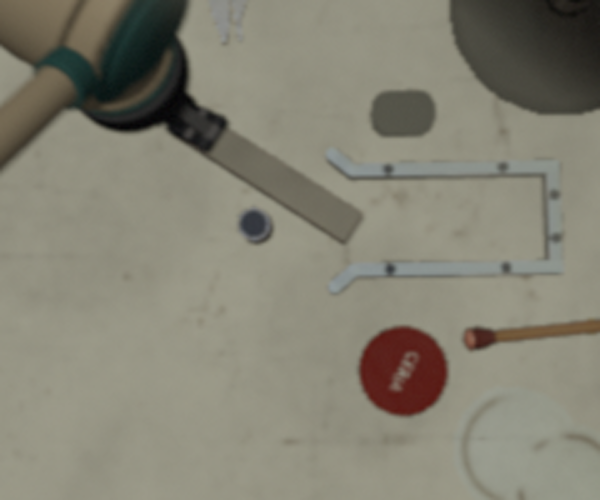

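```bash
python3 -m inch '[{"claw":-1,"travel":[-0.026,-0.03,0],"turn":0.01},{"claw":-1,"travel":[-0.052,-0.06,0],"turn":0.02},{"claw":-1,"travel":[-0.078,-0.09,0],"turn":0.03},{"claw":-1,"travel":[-0.104,-0.12,0],"turn":0.04},{"claw":-1,"travel":[-0.13,-0.15,0],"turn":0.045}]'
python3 - <<'E'
from h import *
stick()
E
```

```text
clock: 9.15
position: [0.5332, -0.3083, 0.0272]
ee_rot: [-0.0, 0.215, 0.977, 0.0]
contact_force: [0.6, 1.3, 1.0]
width: -0.0001
gripper_force: 0.6
t 9.2 tcp dock [-99.6  54.6] z 0.0271 F [-0.9 -0.8 -0.9]
stick c [-11.7   9.7] ang -28.3 dims [26, 123] corners [[-71.9, 27.3], [-59.8, 50.4], [48.7, -8.0], [36.4, -30.8]]
```

```bash
python3 -m inch '[{"claw":-1,"travel":[-0.02,-0.025,0],"turn":0.012},{"claw":-1,"travel":[-0.04,-0.05,0],"turn":0.024},{"claw":-1,"travel":[-0.06,-0.075,0],"turn":0.036},{"claw":-1,"travel":[-0.08,-0.1,0],"turn":0.048},{"claw":-1,"travel":[-0.1,-0.125,0],"turn":0.055}]'
python3 - <<'E'
from h import *
stick("a6")
E
```

```text
clock: 9.7
position: [0.5133, -0.3331, 0.0271]
ee_rot: [-0.0, 0.13, 0.991, 0.0]
contact_force: [0.8, 0.5, 0.1]
width: 0.0
gripper_force: 0.5
t 9.75 tcp dock [-75.2  34.7] z 0.0271 F [-0.6 -0.6  0.2]
stick c [14.2  4.3] ang -20.2 dims [27, 132] corners [[-52.4, 14.5], [-43.4, 39.5], [80.8, -6.2], [71.6, -30.8]]
```

View pics/a6.png

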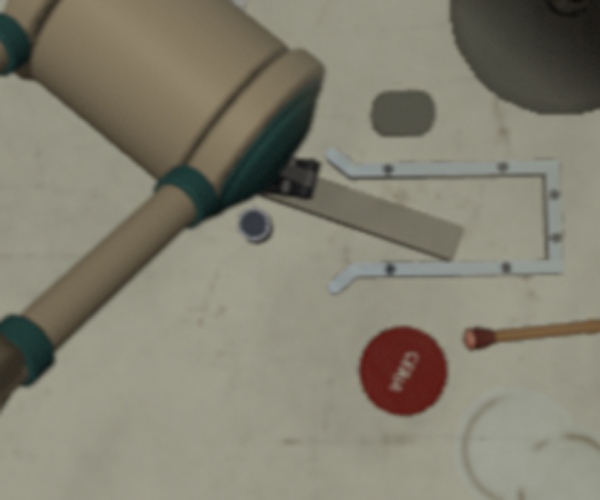

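```bash
python3 -m inch '[{"claw":-1,"travel":[-0.01,-0.028,0],"turn":0.01},{"claw":-1,"travel":[-0.02,-0.056,0],"turn":0.02},{"claw":-1,"travel":[-0.03,-0.084,0],"turn":0.03},{"claw":-1,"travel":[-0.04,-0.112,0],"turn":0.03},{"claw":-1,"travel":[-0.04,-0.112,0],"turn":0.03}]'
python3 - <<'E'
from h import *
stick()
E
```

```text
clock: 10.25
position: [0.5055, -0.3562, 0.0272]
ee_rot: [-0.0, 0.084, 0.996, -0.0]
contact_force: [0.0, -1.0, 0.0]
width: -0.0001
gripper_force: 0.0
t 10.3 tcp dock [-53.4  27.3] z 0.0273 F [ 0.1 -0.4  0.2]
stick c [33.5  2.6] ang -16.8 dims [26, 99] corners [[-17.7, 4.4], [-10.3, 29.4], [84.8, 0.6], [77.2, -24.1]]
```

Run:
```python
from h import *
stick("a7")
```

```text
t 10.35 tcp dock [-53.7  27.3] z 0.0273 F [ 0.3 -0.4  0.2]
stick c [33.5  2.6] ang -16.8 dims [26, 99] corners [[-17.7, 4.4], [-10.3, 29.4], [84.8, 0.6], [77.2, -24.1]]
```

View pics/a7.png

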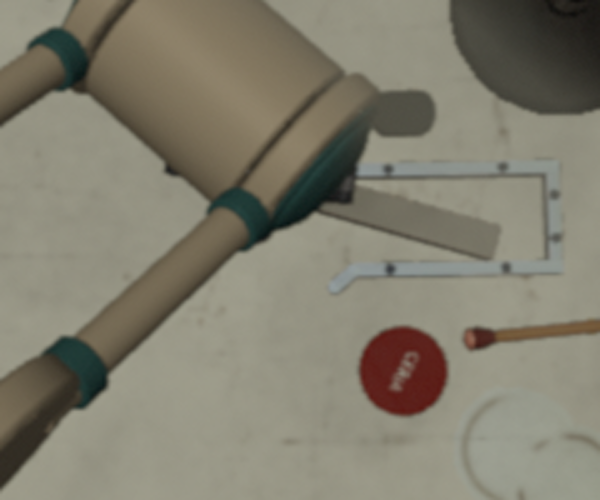

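```bash
python3 -m inch '[{"claw":-1,"travel":[0,0.02,0.1],"turn":0.02},{"claw":-1,"travel":[0.05,0,0.3],"turn":0.053},{"claw":-1,"travel":[0.14,-0.1,0.3],"turn":0.053},{"claw":-1,"travel":[0.14,-0.1,0.15],"turn":0.053},{"claw":-1,"travel":[0.14,-0.1,0],"turn":0.053}]'
python3 -m inch '[{"claw":-1,"travel":[0,0,0],"turn":0},{"claw":-1,"travel":[-0.04,0,0],"turn":0},{"claw":-1,"travel":[-0.08,0,0],"turn":0},{"claw":-1,"travel":[-0.12,0,0],"turn":0},{"claw":-1,"travel":[-0.16,0,0],"turn":0}]'
sed -i 's/rr<119/rr<123/' h.py
python3 - <<'E'
from h import *
stick()
E
```

```text
clock: 10.85
position: [0.5354, -0.3767, 0.0284]
ee_rot: [0.002, 0.001, 1.0, -0.002]
contact_force: [-0.1, -0.3, -0.0]
width: -0.0002
gripper_force: 0.0
clock: 11.35
position: [0.5014, -0.3758, 0.0287]
ee_rot: [0.001, 0.001, 1.0, -0.001]
contact_force: [0.3, -0.3, 0.8]
width: -0.0
gripper_force: 0.3
t 11.4 tcp dock [-33.8  21.2] z 0.0284 F [-1.3 -0.6  0.4]
stick c [52.  -7.7] ang -4.3 dims [26, 116] corners [[-6.7, -16.5], [-4.7, 9.8], [110.9, 1.1], [108.5, -25.1]]
```

```bash
python3 -m inch '[{"claw":-1,"travel":[0.03,0,0.1],"turn":0},{"claw":-1,"travel":[0,0,0.3],"turn":0},{"claw":-1,"travel":[-0.2,0,0.3],"turn":0},{"claw":-1,"travel":[-0.28,0,0.15],"turn":0},{"claw":-1,"travel":[-0.28,0,0],"turn":0}]'
python3 -m inch '[{"claw":-1,"travel":[0,0,0],"turn":0},{"claw":-1,"travel":[0.035,0,0],"turn":0},{"claw":-1,"travel":[0.07,0,0],"turn":0},{"claw":-1,"travel":[0.105,0,0],"turn":0},{"claw":-1,"travel":[0.135,0,0],"turn":0}]'
python3 - <<'E'
from h import *
stick()
E
```

```text
clock: 11.9
position: [0.4438, -0.3759, 0.0288]
ee_rot: [0.001, 0.001, 1.0, -0.001]
contact_force: [0.6, -0.7, -0.5]
width: -0.0001
gripper_force: 0.0
clock: 12.4
position: [0.4744, -0.376, 0.0285]
ee_rot: [0.001, 0.0, 1.0, -0.001]
contact_force: [-0.5, -0.7, 0.3]
width: -0.0
gripper_force: 0.3
t 12.45 tcp dock [-33.6  -3.4] z 0.0283 F [ 0.3  0.2 -0.8]
stick c [ 77.6 -10.1] ang -14.6 dims [26, 64] corners [[43.2, -14.7], [49.9, 10.6], [112.0, -5.6], [105.2, -30.8]]
```

```bash
python3 -m inch '[{"claw":-1,"travel":[-0.03,0,0.1],"turn":0},{"claw":-1,"travel":[0,0,0.3],"turn":-0.03},{"claw":-1,"travel":[0.165,0.12,0.3],"turn":-0.055},{"claw":-1,"travel":[0.165,0.12,0.15],"turn":-0.055},{"claw":-1,"travel":[0.165,0.12,0],"turn":-0.055}]'
python3 -m inch '[{"claw":-1,"travel":[0,0,0],"turn":0},{"claw":-1,"travel":[0,-0.04,0],"turn":0},{"claw":-1,"travel":[-0.01,-0.08,0],"turn":0},{"claw":-1,"travel":[-0.02,-0.12,0],"turn":0},{"claw":-1,"travel":[-0.02,-0.12,0],"turn":0}]'
python3 - <<'E'
from h import *
stick()
E
```

```text
clock: 12.95
position: [0.5082, -0.3517, 0.0287]
ee_rot: [0.002, 0.086, 0.996, -0.002]
contact_force: [-0.8, 0.1, -0.8]
width: -0.0003
gripper_force: 0.0
clock: 13.45
position: [0.502, -0.3779, 0.0286]
ee_rot: [0.001, 0.088, 0.996, -0.001]
contact_force: [-0.1, -0.5, 0.5]
width: -0.0003
gripper_force: 0.0
t 13.5 tcp dock [-32.3  23.2] z 0.0284 F [-0.5 -0.   0.3]
stick c [72.2 -4.6] ang -13.6 dims [27, 111] corners [[15.0, -4.9], [21.4, 21.6], [129.7, -4.5], [123.0, -30.8]]
```

```bash
python3 -m inch '[{"claw":-1,"travel":[0.01,0.03,0.1],"turn":-0.04},{"claw":-1,"travel":[0.05,0.03,0.25],"turn":-0.08},{"claw":-1,"travel":[0.09,0.015,0.25],"turn":-0.12},{"claw":-1,"travel":[0.09,0.015,0.25],"turn":-0.16},{"claw":-1,"travel":[0.09,0.015,0.12],"turn":-0.195}]'
python3 -m inch '[{"claw":-1,"travel":[0,0,-0.12],"turn":0},{"claw":-1,"travel":[0,0,-0.12],"turn":0},{"claw":-1,"travel":[-0.045,-0.02,-0.12],"turn":0},{"claw":-1,"travel":[-0.09,-0.04,-0.12],"turn":0},{"claw":-1,"travel":[-0.14,-0.06,-0.12],"turn":0}]'
python3 - <<'E'
from h import *
stick()
E
```

```text
clock: 14.0
position: [0.5225, -0.3748, 0.0555]
ee_rot: [0.005, 0.385, 0.923, -0.002]
contact_force: [0.9, -0.1, 0.3]
width: -0.0003
gripper_force: 0.0
clock: 14.5
position: [0.4914, -0.3853, 0.0287]
ee_rot: [0.001, 0.383, 0.924, -0.0]
contact_force: [0.3, -0.4, 0.2]
width: 0.0001
gripper_force: 0.3
t 14.55 tcp dock [-23.8  10.6] z 0.0284 F [-1.8 -0.2  0.9]
stick c [86.2 -9.4] ang -7.4 dims [28, 108] corners [[30.9, -16.3], [34.6, 11.4], [141.7, -2.6], [137.6, -30.1]]
```

```bash
python3 -m inch '[{"claw":-1,"travel":[0.03,0.02,0.1],"turn":-0.04},{"claw":-1,"travel":[0,0.035,0.25],"turn":-0.08},{"claw":-1,"travel":[-0.05,0.035,0.25],"turn":-0.12},{"claw":-1,"travel":[-0.095,0.035,0.25],"turn":-0.165},{"claw":-1,"travel":[-0.095,0.035,0.25],"turn":-0.21}]'
python3 -m inch '[{"claw":-1,"travel":[0,0,0],"turn":-0.04},{"claw":-1,"travel":[0,0,0],"turn":-0.04},{"claw":-1,"travel":[0,0,-0.12],"turn":-0.04},{"claw":-1,"travel":[0,0,-0.25],"turn":-0.04},{"claw":-1,"travel":[0,0,-0.25],"turn":-0.04}]'
python3 - <<'E'
from h import *
stick("a8"); print(get_state()["qpos"])
E
```

```text
clock: 15.05
position: [0.4713, -0.3778, 0.0786]
ee_rot: [0.0, 0.664, 0.747, -0.0]
contact_force: [0.5, 0.2, -0.4]
width: 0.0004
gripper_force: 0.0
clock: 15.55
position: [0.4706, -0.3758, 0.0248]
ee_rot: [-0.003, 0.707, 0.707, -0.0]
contact_force: [-0.8, 1.2, 0.2]
width: -0.0001
gripper_force: 0.0
t 15.6 tcp dock [-33.  -7.] z 0.0264 F [ 0.1 -0.4  0.1]
stick c [ 93.6 -11.8] ang -6.0 dims [26, 92] corners [[46.5, -19.8], [49.4, 5.8], [140.9, -3.9], [137.8, -29.4]]
[-7.89278791e-01  5.17779497e-01  1.73423660e+00 -6.80810922e-06
  8.92939745e-01 -7.89660801e-01]
```

View pics/a8.png

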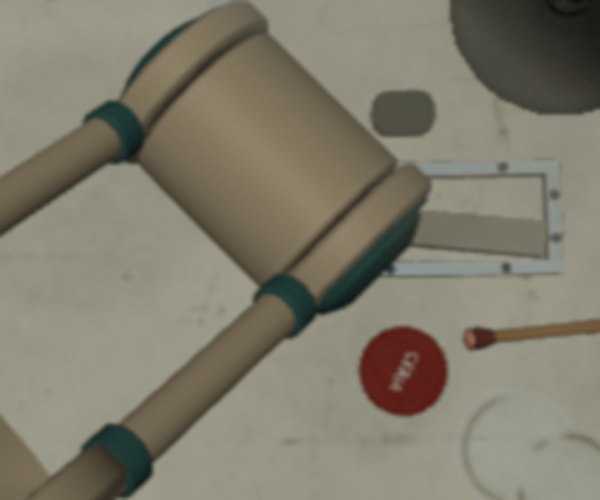

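```bash
python3 -m inch '[{"claw":-1,"travel":[0,-0.03,0],"turn":0},{"claw":-1,"travel":[0,-0.045,0],"turn":0},{"claw":-1,"travel":[0,-0.055,0],"turn":0},{"claw":-1,"travel":[0,-0.065,0],"turn":0},{"claw":-1,"travel":[0,-0.065,0],"turn":0}]'
python3 - <<'E'
from h import *
stick()
E
```

```text
clock: 16.1
position: [0.473, -0.3887, 0.0283]
ee_rot: [-0.001, 0.708, 0.706, 0.001]
contact_force: [1.0, 6.1, 4.6]
width: -0.0002
gripper_force: 3.2
t 16.15 tcp dock [-21.1  -5.8] z 0.0283 F [0.4 6.4 4.8]
stick c [-29.4 134.5] ang -19.3 dims [36, 57] corners [[-61.8, 126.6], [-50.5, 161.1], [3.1, 142.3], [-8.4, 108.0]]
stick c [103.2 -12.7] ang -6.3 dims [26, 73] corners [[65.5, -21.5], [68.5, 4.0], [141.0, -4.1], [137.8, -29.4]]
```

```bash
python3 -m inch '[{"claw":-1,"travel":[0,-0.008,0],"turn":0},{"claw":-1,"travel":[-0.02,-0.012,0],"turn":0},{"claw":-1,"travel":[-0.04,-0.015,0],"turn":0},{"claw":-1,"travel":[-0.06,-0.015,0],"turn":0},{"claw":-1,"travel":[-0.06,-0.015,0],"turn":0}]'
python3 - <<'E'
from h import *
stick()
E
```

```text
clock: 16.65
position: [0.4604, -0.3899, 0.0282]
ee_rot: [-0.002, 0.708, 0.706, 0.002]
contact_force: [1.4, 10.3, 6.4]
width: 0.0004
gripper_force: 4.7
t 16.7 tcp dock [-19.9 -18.4] z 0.0282 F [ 1.2 10.1  6.6]
stick c [107.6 -12.7] ang -0.9 dims [66, 31] corners [[75.3, 3.4], [140.8, 2.3], [139.7, -28.8], [74.5, -27.8]]
```

```bash
python3 -m inch '[{"claw":-1,"travel":[0,0.03,0],"turn":0},{"claw":-1,"travel":[0,0.05,0.1],"turn":0},{"claw":-1,"travel":[0,0.05,0.3],"turn":0},{"claw":-1,"travel":[-0.15,0.15,0.4],"turn":0},{"claw":-1,"travel":[-0.3,0.3,0.5],"turn":0}]'
python3 -m inch '[{"claw":-1,"travel":[-0.1,0.2,0],"turn":0},{"claw":-1,"travel":[-0.2,0.4,0],"turn":0},{"claw":-1,"travel":[-0.2,0.55,0],"turn":0},{"claw":-1,"travel":[-0.2,0.55,0],"turn":0}]'
python3 - <<'E'
from h import *
stick("a9")
E
```

```text
clock: 17.2
position: [0.4013, -0.3355, 0.1291]
ee_rot: [0.003, 0.707, 0.707, -0.001]
contact_force: [-0.2, 0.1, 0.3]
width: -0.0001
gripper_force: 0.0
clock: 17.6
position: [0.3589, -0.2201, 0.1277]
ee_rot: [-0.001, 0.707, 0.708, 0.0]
contact_force: [-0.5, -0.5, 0.9]
width: 0.0001
gripper_force: 0.0
t 17.65 tcp dock [-188.6 -116.1] z 0.128 F [ 0.4 -0.3 -0.7]
stick c [ 65.1 -15.5] ang -0.9 dims [147, 28] corners [[-8.0, -0.5], [138.9, -2.9], [138.0, -30.5], [-8.4, -28.3]]
```

View pics/a9.png

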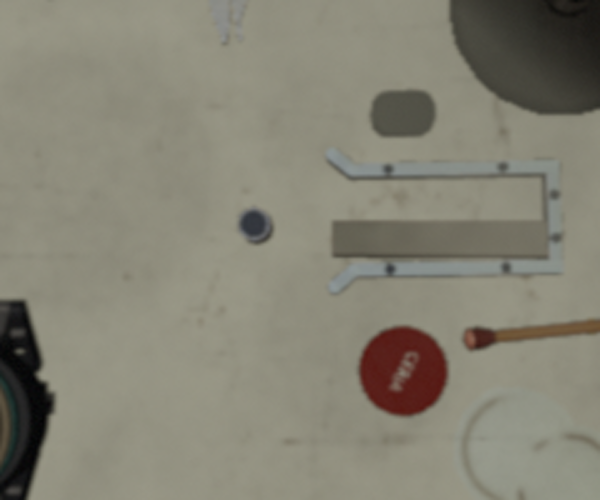

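The stick lies flush with the end stop, crop px (332–548, 220–257). It sits parallel along the lower rail, and the tin, loupe and dop stick have not moved.

```bash
python3 -c "from rig import ticket; print(ticket.sign_off())"
```

```text
the job is handed in; nothing more can be done
None
```

The stick is in the bay, flat and fully home against the end stop by the last picture; the tin, loupe and dop stick were not moved, and I handed the job in at about 17.7 s of the 72 s allowed.

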